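# Close a plaster mould with the recessed clamp knob

## Robot

A 6-joint arm with a two-finger parallel gripper is mounted at the origin on the work surface. World frame = base frame: x ahead of the robot, y to its left, z up, the work surface at z = 0. Lengths are in m, angles in rad, forces in N, time in s.
With the tool pointing down it reaches from about 0.35 to 0.975 m from the base axis. Payload 4.9 kg.
Tool frame: the origin (TCP) lies at the very end of the fingers, on their centre line; the grasp point (between the pads) lies 19 mm behind it; y points along the fingers, z is the direction in which the jaws open and shut, and the axes are right-handed (so a half turn about y gives the same grasp; the last joint's range is limited). The gripper opens to 85 mm and grips with 20 to 120 N. Pads are 22 mm wide; open, the fingers measure 114 mm over their backs; the gripper's body (76 mm by 85 mm) begins 54 mm behind the grasp point. The pads swing forward as they close: fully open they stand 13 mm farther back than shut.
Start: joints at [-0.119, 0.053, 1.613, -0, 1.476, -0.119], TCP at [0.625, 0, 0.231] pointing down, gripper open.
Joint ranges: [-3.01, 3.01], [-1.01, 2.22], [0.06, 2.58], [-1.02, 4.17], [0.09, 2.62], [-3.14, 3.14]. Speed limits (rad/s): [2.57, 2.57, 3.14, 3.14, 3.14, 3.14].

## Interface

Orientations are given as a unit quaternion [w, x, y, z].
In Python, from cell import sensors, viewer, workorder gives the robot as it stands.
- The arm moves only by the tool apply_moves, never from a script. Its arguments are lists of equal length, an entry for each row: "dp": the shift along the tool's x, y, z in m, a list of three; "yaw": the turn about the tool's y in degrees; "claw": the finger opening in m, from 0 to 0.0854. A call has 1 to 10 rows; each row is the pose to reach, as a shift and turn from the pose commanded when the call began, along the tool's axes at that moment; what a row does not reach only later rows make up. A row lasts 1/12 s, in which the tool goes at most 41.7 mm and 7.16 degrees, less where a joint would pass 70% of its speed; a pose out of reach is approached as far as the arm can. A call with a gripper value outside its range is refused whole. The fingers move at their own pace and stop on an object; the grip force is fixed at half the most. Time passes only in rows, so rows that repeat a pose let the fingers close. It gives the time, the measured TCP pose, the force and the opening at its end, in the units of the state.
- sensors.sense(): the state, without advancing time (a new reading comes with each control period).
- viewer.grab_frame(name): name is "scene" or "side" or "wrist"; returns a dict with "color" (400x640x3 uint8, red, green, blue), "mtx" (3x3 intrinsics, pixels), "eye" and "attitude" of the camera in the world. Camera axes: x right, y down, z forward; pixel columns grow to the right and rows downward; lengths in m; the calibration is good to about 2 mm. A picture is of the moment at which its call begins. There is no depth.
- workorder.job_done(): hands the job in, once; it reports no verdict.
The state is a dict: "time": time; "joint_pos": joint angles; "qvel": joint speeds; "joint_efforts": joint torques, N m; "tool_pos": TCP position; "orientation": TCP orientation; "force": force on the tool from outside, world axes, zero at the start; "wrist_torque": the same for the moment, N m; "width": finger opening in m.
Only numpy, scipy, OpenCV 4.12 (cv2) and the standard library are available. Lean on these libraries where they do the work, as an engineer would, in place of code of your own. Each camera call takes 0.05 s, during which the arm holds its last target. There are 200 camera calls.

## Task

The two halves of the plaster casting mould stand apart in the blue bench clamp. Reach through the window of the yellow guard plate and push the red lugs of the recessed knob round clockwise, stroke after stroke, until the halves are shut against the fence and held snugly: the sprung pad has just begun to give, and is not squeezed solid, which chips the plaster. Work only through the knob: do not touch the mould or the jaw, leave the stamp, shell and tub where they are, and take the hand out at the end.

Things in the scene. Friction and masses are not known exactly. Their poses are not given: they have to be found in the camera images.
- clamp: Blue bench clamp, fixed, 160 x 400 mm. Origin: on the table under its centre; z up, y along it from knob housing (-y end) to fence (+y end), x across. Bed top 20 mm up, between guide rails 12 mm tall and 104 mm apart. Knob housing: x -85 to +75, y -190 to -43 mm; its lid is the yellow guard plate, 4 mm thick, top 89 mm above the table.
- fence (a point): Foot of the upright fence's face, on the bed (x 0, y +163, z 20 mm in the clamp's frame). The fence is 130 mm wide, its top 90 mm above the table; it faces the clamp's -y. A 50 mm thick mould half against it has its origin at y +138 mm, the other half shut on that one at y +88 mm.
- window (a point): Centre of the rectangular window in the guard plate, at the plate's top face (x -47, y -123, z 89 mm in the clamp's frame). The window is 54 mm in the clamp's x by 112 mm in its y (x -74 to -20, y -179 to -67 mm). Closed fingers go in, an open gripper does not. Inside, 44 mm below the plate's top, lies the knob's disc.
- knob_axis (a point): On the knob's vertical axis at the height of the lug tops (x 0, y -115, z 75 mm in the clamp's frame), under the guard plate. The knob: black disc 124 mm across, its top 45 mm above the table, with a hub 36 mm across and six red upright round lugs, 14 mm thick, 30 mm tall, tops 10 mm under the plate, evenly spaced on a circle of 50 mm radius.
- knob (a joint): Turn in rad, grows clockwise from above: jaw goes 15 mm per rad to the fence. Range -0.2 to 6.5. At 0 a lug points to the clamp's -x, in the window; at q lugs stand at 180 deg - q + k x 60 deg (counterclockwise from its x). A lug in the window pushed to the clamp's +y closes. Drag 0.45 N m (9 N at a lug), plus 0.15 N m (3 N) per 10 N on the mould; stays where left, even tight.
- jaw: Moving aluminium jaw, 100 wide, 20 thick, 55 mm tall, slides along the clamp's y; origin: centre of its underside. Its black pad (70 x 40 mm) stands on a nose, face 20 to 26 mm ahead of the jaw's face, unmeasured, different each time. The pad is spring-loaded: rigid up to 15 N (snug), then gives 1 mm per N for 8 mm, then solid: over 30 N chips plaster. Sliding halves on the bed takes 2 to 5 N.
- half_near: Plaster mould half nearer to the jaw, loose, about 0.35 kg, 100 wide (x) x 50 thick (y) x 70 mm tall; origin at the centre of its underside, axes roughly as the clamp's.
- half_far: Plaster mould half nearer to the fence, loose, about 0.35 kg, 100 wide (x) x 50 thick (y) x 70 mm tall; origin at the centre of its underside, axes roughly as the clamp's.
- stamp: Bystander: loose pale green plaster stamp with a turned grip, 80 mm across, 60 mm tall, origin at the centre of its underside, on the table beside the clamp (+x side).
- shell: Bystander: loose cream cast shell, 74 mm across, 66 mm tall, origin at the centre of its underside, on the table beside the clamp (+x side).
- tub: Bystander: loose grey plastic tub, 90 mm across, 50 mm tall, origin at the centre of its underside, on the table past the knob end of the clamp.
There are look-alikes about, which are no part of the job. What is shaped like the half_far but orange or pink is not meant.

How it is judged:
By the outcome, as a careful person would: the job done as asked, in the order asked, and still so for the second after the job is handed in, with the robot touching nothing.
It also fails if it takes over 64 s, if anything falls off the work surface, if the arm or the gripper's body presses on something with over 40 N, if the wrist force passes 120 N, or if a joint passes its speed limit or range.

## Working session

There is one attempt and no reset: what is moved stays moved. The work goes in short steps, Python scripts to look and compute and a tool call to move; the robot and the scene stay as the last step left them, time stands still between calls to the robot, and variables do not carry over. Pictures are saved under pics/ and viewed, about 8 in all and at most 12, crops included, and the job is handed in when it is done.

Besides the shell and the picture viewer there is one more tool, called as name(argument=value, ...) on one line, values as JSON. apply_moves: Moves the arm, as the interface text tells. Its arguments: {"type":"object","properties":{"dp":{"type":"array"},"yaw":{"type":"array"},"claw":{"type":"array"}},"required":["dp","yaw","claw"]}

```bash
mkdir -p pics; ls; python3 - <<'E'
from cell import sensors, viewer
import cv2
print(sensors.sense())
for n in ("scene","side","wrist"):
    f=viewer.grab_frame(n); cv2.imwrite(f"pics/{n}0.png",f["color"][...,::-1]); print(n,f["mtx"],f["eye"],f["attitude"])
E
```

```text
pics
{'time': 0.0, 'joint_pos': array([-1.18980404e-01,  5.33496814e-02,  1.61432240e+00,  4.29268605e-06,
        1.47597328e+00, -1.18982975e-01]), 'qvel': array([ 1.82410426e-05, -1.97454089e-04, -1.00984050e-03, -7.80163632e-04,
       -1.46592303e-03, -2.35191163e-03]), 'joint_efforts': array([ 2.70554956e-04, -3.93670499e+01, -3.70175600e+01, -1.62778279e-04,
        6.93513779e-03, -6.06393527e-06]), 'tool_pos': array([6.24372331e-01, 8.89012167e-05, 2.30050493e-01]), 'orientation': array([ 0.49955283, -0.50044772,  0.50057059, -0.4994278 ]), 'force': array([0.20732583, 0.536907  , 0.48475068]), 'wrist_torque': array([ 0.0032327 ,  0.01119116, -0.02790185]), 'width': 0.08563671539901792}
scene [[490.96833319   0.         316.0469413 ]
 [  0.         490.96833319 199.1114794 ]
 [  0.           0.           1.        ]] [ 1.33076815 -0.54062154  0.9117937 ] [-0.37854264  0.82227442  0.38881122 -0.17145287]
side [[463.45916196   0.         312.80777144]
 [  0.         463.45916196 193.977718  ]
 [  0.           0.           1.        ]] [ 0.30761922 -0.77407963  0.66273406] [-0.472944    0.86222487 -0.16157955  0.08236678]
wrist [[307.9239871    0.         320.93787162]
 [  0.         307.9239871  195.61271777]
 [  0.           0.           1.        ]] [0.62412675 0.07214808 0.37174577] [ 1.44090132e-01  9.89564335e-01 -1.05307222e-04 -6.70617875e-04]
```

View pics/scene0.png

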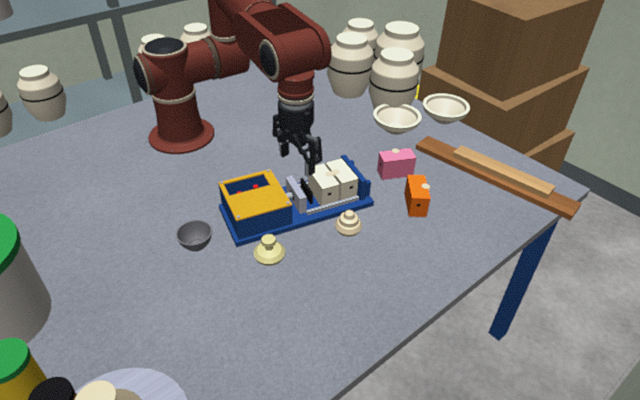

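View pics/side0.png

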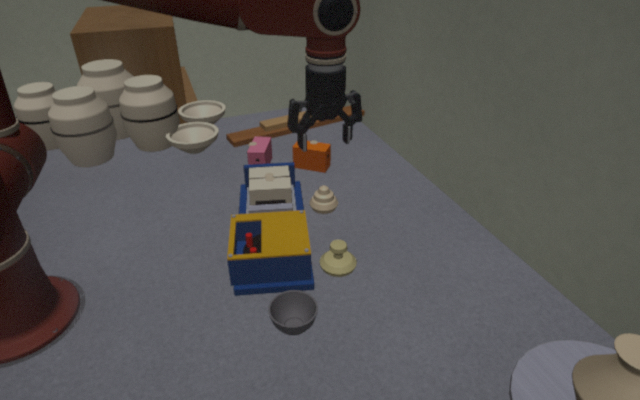

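The scene view shows the clamp's yellow guard plate at about (255,200), its window at the left with red lugs inside at (240,190) and (256,187). The cream halves are at (325,185) and (345,178), the blue fence at (355,175), the tub at (194,236), the stamp at (268,250) and the shell at (348,222).

Look-alikes for the halves are the pink block (397,163) and the orange block (418,195), both off the clamp. There is only one clamp, knob and window, seen in the side view at (270,235), with the lugs at (250,243).

```bash
cat > h.py <<'E'
import numpy as np, cv2
from scipy.spatial.transform import Rotation as R
def Rq(q): return R.from_quat(np.roll(q,-1)).as_matrix()
def ray(f,uv):
    uv=np.atleast_2d(uv).astype(float); d=np.c_[uv,np.ones(len(uv))]@np.linalg.inv(f["mtx"]).T
    return d@Rq(f["attitude"]).T
def plane(f,uv,z):
    d=ray(f,uv); e=np.array(f["eye"]); return e+d*((z-e[2])/d[:,2])[:,None]
def proj(f,P):
    p=(np.atleast_2d(P)-f["eye"])@Rq(f["attitude"]); p=p@f["mtx"].T; return p[:,:2]/p[:,2:]
def hsv(f): return cv2.cvtColor(f["color"],cv2.COLOR_RGB2HSV)
def big(m):
    c,_=cv2.findContours(m,cv2.RETR_EXTERNAL,cv2.CHAIN_APPROX_NONE); return max(c,key=cv2.contourArea)
E
python3 - <<'E'
from h import *; from cell import viewer
for n in ("scene","side"):
    f=viewer.grab_frame(n); m=cv2.inRange(hsv(f),(18,150,90),(30,255,255)); m[:150]=0;m[300:]=0
    c=big(m)[:,0]; P=plane(f,c,.089)[:,:2].astype(np.float32)
    r=cv2.minAreaRect(P*1000); print(n,r,cv2.contourArea(c)); print(cv2.boxPoints(r).round())
    h=cv2.convexHull(c); print(cv2.approxPolyDP(h,4,True)[:,0].tolist(), plane(f,cv2.approxPolyDP(h,4,True)[:,0],.089)[:,:2].round(3).tolist())
    u,v,w,hh=cv2.boundingRect(c); 
    cv2.imwrite(f"pics/{n}c.png",cv2.resize(f["color"][140:300,170:390] if n=="scene" else f["color"][130:300,200:360],None,fx=3.4,fy=3.4,interpolation=2)[...,::-1])
E
```

```text
scene ((486.83782958984375, -36.00341796875), (147.71913146972656, 161.96929931640625), 74.62403106689453) 2178.0
[[ 389.  -86.]
 [ 545. -129.]
 [ 585.   14.]
 [ 428.   57.]]
[[270, 170], [291, 204], [236, 220], [219, 183]] [[0.433, 0.054], [0.581, 0.013], [0.544, -0.127], [0.395, -0.084]]
side ((485.2357177734375, -38.04112243652344), (148.32835388183594, 157.89959716796875), 74.58788299560547) 3307.0
[[ 389.  -89.]
 [ 542. -131.]
 [ 581.   12.]
 [ 429.   54.]]
[[304, 211], [310, 253], [228, 259], [231, 218]] [[0.579, 0.009], [0.542, -0.128], [0.391, -0.088], [0.426, 0.042]]
```

View pics/wrist0.png

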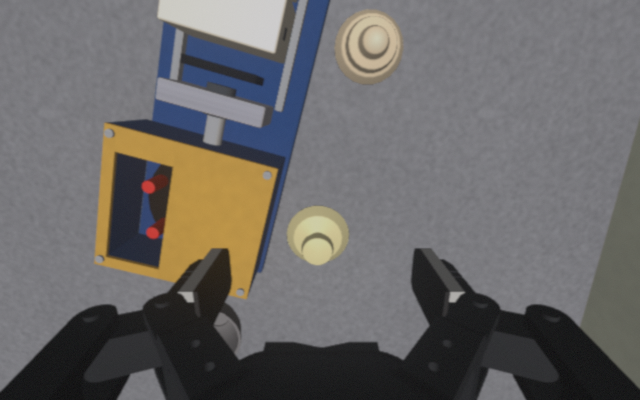

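The wrist view shows the yellow plate at (105–278, 122–298), its window at about (115–170, 153–268), and two lug tops at (148,187) and (152,233). The jaw is at (213,102) with its black pad bar at (222,72). The choice is clear, so next I refine with this view.

```bash
cat >> h.py <<'E'
A=np.deg2rad(-15.4); PC=np.array([.4862,-.0368])   # plate centre in world = clamp (-5,-116.5) mm
def setc():
    c,s=np.cos(A),np.sin(A); Rc=np.array([[c,-s],[s,c]]); return Rc, PC-Rc@np.array([-.005,-.1165])
Rc,O=setc()
def toc(P): return (np.atleast_2d(P)[:,:2]-O)@Rc*1000
def tow(p,z): return np.r_[O+Rc@(np.array(p)/1000.),z]
def reds(f):
    h=hsv(f); m=cv2.inRange(h,(0,170,90),(6,255,255))|cv2.inRange(h,(174,170,90),(180,255,255))
    n,_,st,ce=cv2.connectedComponentsWithStats(m); return [(ce[i],st[i]) for i in range(1,n) if st[i,4]>15]
E
python3 - <<'E'
from h import *; from cell import viewer,sensors
f=viewer.grab_frame("wrist"); h=hsv(f)
m=cv2.inRange(h,(18,150,90),(30,255,255)); c=big(m)
r=cv2.minAreaRect((plane(f,c[:,0],.089)[:,:2]*1000).astype(np.float32)); print("plate",r)
k=cv2.approxPolyDP(cv2.convexHull(c),5,True)[:,0]; print(k.tolist(), toc(plane(f,k,.089)).round(1).tolist())
# window hole
cs,hi=cv2.findContours(m,cv2.RETR_CCOMP,cv2.CHAIN_APPROX_NONE)
w=max([cs[i] for i in range(len(cs)) if hi[0][i][3]>=0],key=cv2.contourArea)
k=cv2.approxPolyDP(cv2.convexHull(w),4,True)[:,0]; print("win",k.tolist(), toc(plane(f,k,.089)).round(1).tolist())
for ce,st in reds(f):print("red",ce,st,toc(plane(f,ce,.075)))
print("tool axes world cols",Rq(sensors.sense()["orientation"]).round(3))
for n in("scene","side"):
    g=viewer.grab_frame(n)
    for ce,st in reds(g):
        if st[4]<400: print(n,ce,st,toc(plane(g,ce,.075)))
print("tow window",tow((-47,-123),.1))
E
```

```text
plate ((487.3999328613281, -34.50444793701172), (144.66978454589844, 157.4326934814453), 74.59172058105469)
[[106, 124], [276, 170], [245, 296], [103, 263], [96, 250]] [[-82.5, -42.7], [74.2, -43.2], [73.1, -184.9], [-75.2, -185.1], [-83.1, -172.1]]
win [[115, 151], [173, 167], [158, 268], [105, 255]] [[-72.7, -65.1], [-19.2, -65.9], [-20.1, -175.9], [-73.9, -175.3]]
red [148.45901639 186.3442623 ] [142 181  14  12 122] [[-46.09573455 -96.54012118]]
red [152.70093458 231.98130841] [147 226  13  12 107] [[ -36.35090634 -144.96898648]]
tool axes world cols [[ 0.    -0.001  1.   ]
 [-1.     0.     0.   ]
 [-0.    -1.    -0.001]]
side [248.45945946 236.35135135] [246 233   6  10  37] [[ -47.33335332 -106.59206745]]
side [252.66666667 249.33333333] [250 247   7   6  33] [[ -38.12904042 -149.71941783]]
tow window [ 0.44398188 -0.03191326  0.1       ]
```

apply_moves(dp=[[0.006,0.0,-0.035],[0.012,0.0,-0.07],[0.018,0.0,-0.105],[0.024,0.01,-0.14],[0.03,0.03,-0.175],[0.03,0.05,-0.175],[0.03,0.07,-0.175],[0.03,0.08,-0.175],[0.03,0.08,-0.175],[0.03,0.08,-0.175]], yaw=[5,10,15.4,15.4,15.4,15.4,15.4,15.4,15.4,15.4], claw=[0,0,0,0,0,0,0,0,0,0])

```text
time: 1.23
tool_pos: [0.4502, -0.03, 0.1515]
orientation: [0.428, -0.429, 0.563, -0.562]
force: [-0.4, -0.4, 0.4]
width: -0.0002
```

```bash
sed -i 's/PC=np.array(.*\]) /PC=np.array([.4868,-.0355]) /' h.py; cat >> h.py <<'E'
def st():
    from cell import sensors
    s=sensors.sense(); F=s["force"]; print("t",round(s["time"],2),"tcp clamp",toc(s["tool_pos"]).round(1)[0],"z",round(s["tool_pos"][2]*1000,1),"Fc",(F[:2]@Rc).round(2),"Fz",F[2].round(2),"w",round(s["width"],4)); return s
E
python3 - <<'E'
from h import *; from cell import viewer
s=st(); M=Rq(s["orientation"]); print(np.rad2deg(np.arctan2(M[1,2],M[0,2])))
f=viewer.grab_frame("wrist"); cv2.imwrite("pics/w1.png",f["color"][...,::-1])
for ce,q in reds(f):print("red",ce,q,toc(plane(f,ce,.075)))
E
```

```text
t 1.23 tcp clamp [ -41.8 -120.9] z 151.5 Fc [-0.25 -0.46] Fz 0.35 w -0.0002
-15.393967397306184
red [312.94354839 175.48387097] [305 166  17  19 248] [[-47.91886314 -98.58871441]]
red [325.75609756 232.40243902] [319 229  15   7  82] [[ -38.44765792 -143.20932102]]
```

View pics/w1.png

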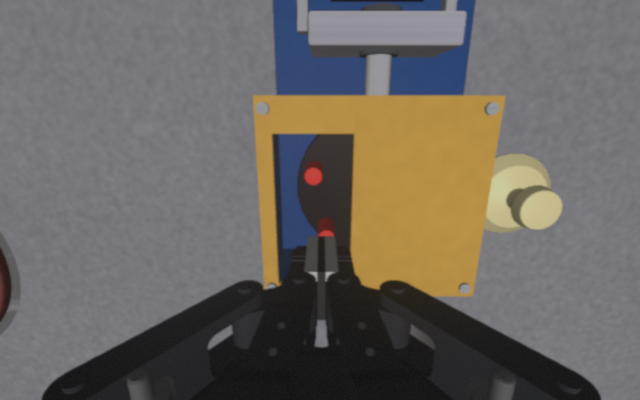

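The view shows closed fingertips at (322,240). Lug 1 is at (313,176) and lug 2 at (326,232), and the window is clear. I'll go down between the two lugs.

apply_moves(dp=[[0,0.02,-0.001],[0,0.04,-0.001],[0,0.055,-0.001],[0,0.065,-0.001],[0,0.075,-0.001],[0,0.082,-0.001],[0,0.087,-0.001],[0,0.089,-0.001],[0,0.089,-0.001]], yaw=[0,0,0,0,0,0,0,0,0], claw=[0,0,0,0,0,0,0,0,0])

```text
time: 2.03
tool_pos: [0.4491, -0.0298, 0.0623]
orientation: [0.428, -0.429, 0.563, -0.562]
force: [-0.2, 0.1, 0.5]
width: 0.0002
```

```bash
python3 -c "
from h import *; st()"
```

```text
t 2.03 tcp clamp [ -42.8 -121. ] z 62.3 Fc [-0.22  0.07] Fz 0.49 w 0.0002
```

apply_moves(dp=[[-0.004,0,0],[-0.008,0,0],[-0.011,0,0],[-0.014,0,0],[-0.017,0,0],[-0.019,0,0],[-0.021,0,0],[-0.023,0,0],[-0.023,0,0]], yaw=[0,0,0,0,0,0,0,0,0], claw=[0,0,0,0,0,0,0,0,0])

```text
time: 2.78
tool_pos: [0.4576, -0.0122, 0.0635]
orientation: [-0.428, 0.43, -0.557, 0.567]
force: [5.5, -18.3, -6.0]
width: 0.0001
```

```bash
python3 - <<'E'
from h import *; from cell import viewer
st()
for n in("wrist","side"):
  f=viewer.grab_frame(n); cv2.imwrite(f"pics/{n}2.png",f["color"][...,::-1])
  for ce,q in reds(f):print(n,"red",ce,q,toc(plane(f,ce,.075)))
E
```

```text
t 2.78 tcp clamp [ -39.4 -101.8] z 63.5 Fc [ 10.16 -16.23] Fz -5.95 w 0.0001
wrist red [319.33911883 224.95327103] [306 205  29  38 749] [[-40.58297915 -82.16962704]]
side red [248.75471698 247.18867925] [246 243   7  10  53] [[ -46.24417283 -143.52770563]]
```

View pics/wrist2.png

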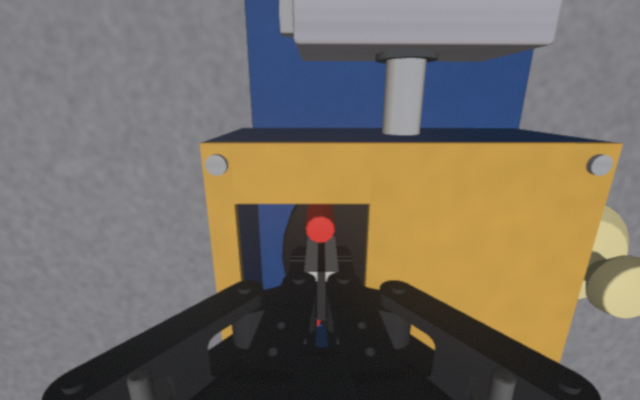

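The wrist view shows the finger behind lug 1 at (320,229), which has turned to about 39°. The jaw is at (410,25), still clear. The next step is the re-grip.

apply_moves(dp=[[0.006,0,0],[0.006,-0.024,0],[0.03,-0.024,-0.001],[0.059,-0.024,-0.002],[0.059,-0.024,-0.002],[0.059,-0.012,-0.002],[0.059,0,-0.002],[0.059,0,-0.002]], yaw=[0,0,0,0,0,0,0,0], claw=[0,0,0,0,0,0,0,0])

```text
time: 3.55
tool_pos: [0.4361, -0.063, 0.0605]
orientation: [0.428, -0.429, 0.564, -0.561]
force: [0.1, 0.1, 0.1]
width: 0.0001
```

```bash
python3 - <<'E'
from h import *; from cell import viewer
st()
f=viewer.grab_frame("wrist")
for ce,q in reds(f):print("red",ce,q,toc(plane(f,ce,.075)))
f=viewer.grab_frame("scene")
for n,p in (("near face y?",(0,0)),):pass
cv2.imwrite("pics/sc3.png",cv2.resize(f["color"][150:250,210:380],None,fx=4.5,fy=4.5,interpolation=2)[...,::-1])
E
```

```text
t 3.55 tcp clamp [ -46.6 -156.5] z 60.5 Fc [0.06 0.14] Fz 0.06 w 0.0001
red [337.6522293  105.46878981] [321  89  33  34 785] [[-40.13686374 -85.07498971]]
red [321.05754277 219.55209953] [307 205  29  29 643] [[ -46.74424324 -133.32728367]]
```

View pics/sc3.png

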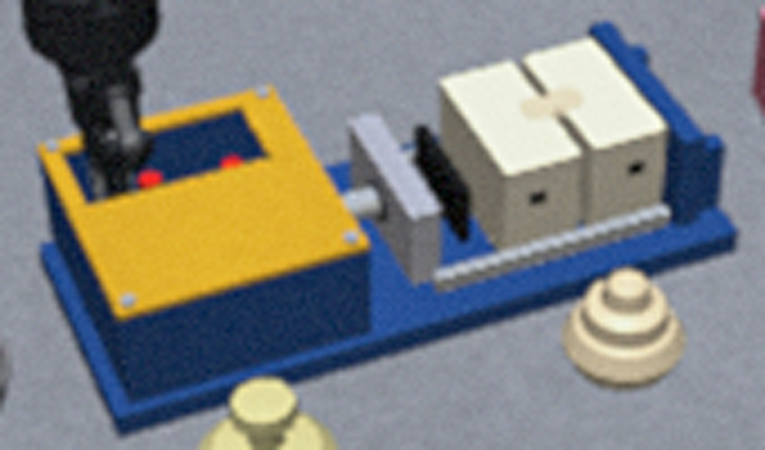

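The crop shows lugs at (150,180) and (232,163). The pad at (442,180) is about 20 mm short of the near half at (510,130). There is a small gap between the halves at (575,130), and a gap of a few millimetres from the far half to the fence.

apply_moves(dp=[[-0.008,0,-0.001],[-0.016,0,-0.003],[-0.024,0,-0.003],[-0.032,0,-0.003],[-0.04,0,-0.001],[-0.046,0,0.0],[-0.052,0,0.003],[-0.057,0,0.006],[-0.061,0,0.008],[-0.061,0,0.008]], yaw=[0,0,0,0,0,0,0,0,0,0], claw=[0,0,0,0,0,0,0,0,0,0])

```text
time: 4.48
tool_pos: [0.4602, -0.0077, 0.0622]
orientation: [-0.427, 0.431, -0.562, 0.562]
force: [-5.4, -6.2, -0.9]
width: -0.0003
```

```bash
cat >> h.py <<'E'
def look(n,tag):
    from cell import viewer
    st(); f=viewer.grab_frame("wrist")
    for ce,q in reds(f):
        p=toc(plane(f,ce,.075))[0]
        if q[4]>150: print("lug",p.round(1),"ang",np.rad2deg(np.arctan2(p[1]+115,-p[0])).round(1),q[4])
    if tag:
        f=viewer.grab_frame("scene"); cv2.imwrite(f"pics/{tag}.png",cv2.resize(f["color"][150:250,260:380],None,fx=6,fy=6,interpolation=2)[...,::-1])
E
python3 -c "
from h import *; look(0,0)"
```

```text
t 4.48 tcp clamp [-38.  -96.7] z 62.2 Fc [-3.57 -7.42] Fz -0.91 w -0.0003
lug [-35.7 -78.5] ang 45.6 616
```

apply_moves(dp=[[0.005,0,0],[0.006,-0.024,-0.001],[0.03,-0.024,-0.005],[0.057,-0.024,-0.009],[0.057,-0.024,-0.009],[0.057,-0.012,-0.009],[0.057,0,-0.009],[0.057,0,-0.009]], yaw=[0,0,0,0,0,0,0,0], claw=[0,0,0,0,0,0,0,0])

```text
time: 5.2
tool_pos: [0.4366, -0.0589, 0.0609]
orientation: [0.428, -0.429, 0.563, -0.562]
force: [-0.7, 0.2, -0.1]
width: -0.0005
```

```bash
python3 -c "
from h import *; look(0,'sc4')"
```

```text
t 5.2 tcp clamp [ -47.2 -152.4] z 60.9 Fc [-0.68  0.01] Fz -0.09 w -0.0005
lug [-35.8 -79.7] ang 44.6 857
lug [ -49.  -126.7] ang -13.4 641
lug [ -21.3 -152.2] ang -60.1 356
```

View pics/sc4.png

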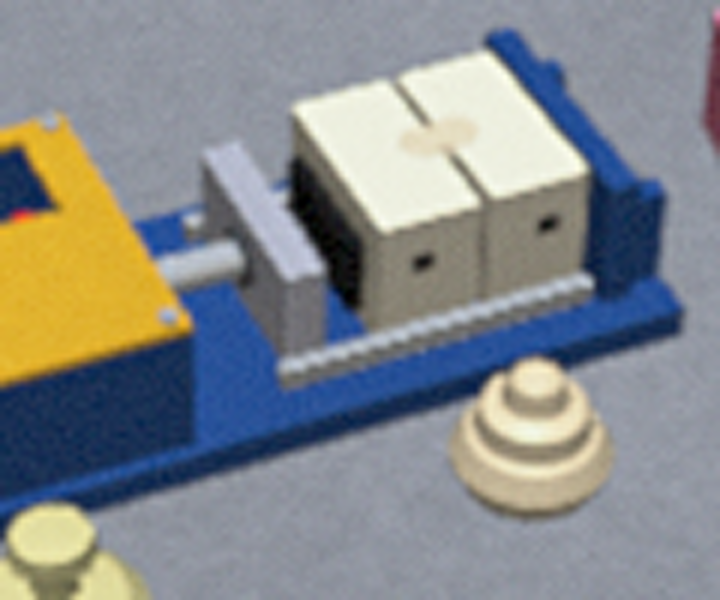

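The pad at (325,225) is now at the near half's face. The gap between the halves is at (480,205), with the far half near the fence at (588,172). I'll measure the remaining gap.

```bash
python3 - <<'E'
from h import *; from cell import viewer
f=viewer.grab_frame("scene")
P=np.array([(293,103),(378,235),(482,205),(487,197),(588,172),(390,80),(400,75),(488,52)])/6+[260,150]
print("tops",toc(plane(f,P,.09)).round(1).tolist())
P=np.array([(205,152),(285,278),(325,268),(240,142)])/6+[260,150]; print("jaw",toc(plane(f,P,.075)).round(1).tolist())
P=np.array([(640,192),(490,40),(662,180)])/6+[260,150]; print("fence",toc(plane(f,P,.09)).round(1).tolist())
E
```

```text
tops [[-48.7, 57.8], [53.2, 53.7], [52.7, 104.6], [48.5, 109.2], [50.6, 158.7], [-46.9, 106.4], [-48.6, 112.3], [-48.6, 158.2]]
jaw [[-48.8, 13.8], [47.4, 11.9], [48.2, 30.7], [-49.3, 31.4]]
fence [[72.5, 173.3], [-56.8, 163.3], [68.9, 186.5]]
```

```bash
cat >> h.py <<'E'
def tq():
    s=st(); F=s["force"][:2]@Rc; t=toc(s["tool_pos"])[0]; yc=t[1]+11+115; ly=yc+7
    th=np.arcsin(np.clip(ly/50,-1,1)); x=-50*np.cos(th)
    T=-(x*(-F[1])-yc*(-F[0]))/1000; print("theta~",np.rad2deg(th).round(1),"torque",T.round(3))
E
```

apply_moves(dp=[[-0.005,0,-0.001],[-0.009,0,-0.001],[-0.012,0,-0.002],[-0.0145,0,-0.003],[-0.0165,0,-0.003],[-0.0185,0,-0.003],[-0.0205,0,-0.003],[-0.0225,0,-0.003]], yaw=[0,0,0,0,0,0,0,0], claw=[0,0,0,0,0,0,0,0])

```text
time: 6.02
tool_pos: [0.4398, -0.039, 0.0631]
orientation: [-0.427, 0.431, -0.561, 0.563]
force: [-8.5, -8.4, 5.6]
width: 0.0001
```

```bash
python3 -c "
from h import *; tq()"
```

```text
t 6.02 tcp clamp [ -49.4 -132.4] z 63.1 Fc [ -5.97 -10.32] Fz 5.56 w 0.0001
theta~ 0.7 torque 0.478
```

apply_moves(dp=[[-0.0015,0,0],[-0.003,0,0],[-0.0045,0,0],[-0.006,0,0]], yaw=[0,0,0,0], claw=[0,0,0,0])

```text
time: 6.35
tool_pos: [0.4412, -0.0332, 0.063]
orientation: [-0.427, 0.431, -0.562, 0.563]
force: [-7.1, -8.6, 5.4]
width: -0.0002
```

```bash
python3 -c "
from h import *; tq()"
```

```text
t 6.35 tcp clamp [ -49.6 -126.4] z 63.0 Fc [ -4.59 -10.2 ] Fz 5.39 w -0.0002
theta~ 7.6 torque 0.504
```

apply_moves(dp=[[-0.0015,0,0],[-0.003,0,0],[-0.0045,0,0.001]], yaw=[0,0,0], claw=[0,0,0])

```text
time: 6.6
tool_pos: [0.443, -0.0289, 0.0628]
orientation: [-0.426, 0.431, -0.562, 0.563]
force: [-8.9, -8.9, 4.2]
width: -0.0
```

```bash
python3 -c "
from h import *; tq()"
```

```text
t 6.6 tcp clamp [ -48.9 -121.8] z 62.8 Fc [ -6.18 -10.93] Fz 4.2 w -0.0
theta~ 12.9 torque 0.558
```

apply_moves(dp=[[-0.0015,0,0],[-0.003,0,0.0005]], yaw=[0,0], claw=[0,0])

```text
time: 6.77
tool_pos: [0.444, -0.0268, 0.0627]
orientation: [-0.426, 0.432, -0.561, 0.563]
force: [-10.6, -11.1, 5.9]
width: 0.0003
```

```bash
python3 -c "
from h import *; tq(); look(0,'sc5')"
```

```text
t 6.77 tcp clamp [ -48.6 -119.5] z 62.7 Fc [ -7.28 -13.47] Fz 5.95 w 0.0003
theta~ 15.7 torque 0.696
t 6.77 tcp clamp [ -48.6 -119.5] z 62.7 Fc [ -7.28 -13.47] Fz 5.95 w 0.0003
lug [ -49.  -101.3] ang 15.6 610
```

View pics/sc5.png

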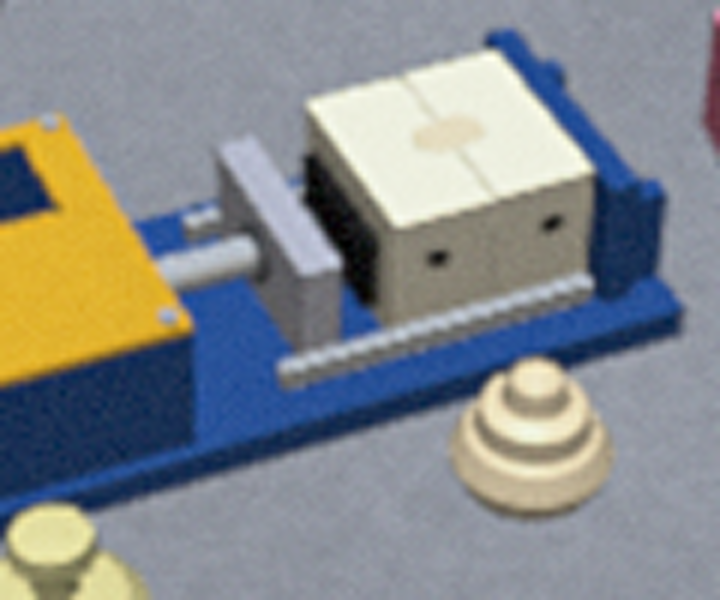

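The crop shows the halves shut: there is no gap at the seam (450,130), and the far half is against the fence at (594,172). Torque has jumped from 0.56 to 0.70 N m, which is near the snug value. One more small step should show whether it has levelled off, meaning the pad is giving.

apply_moves(dp=[[-0.0015,0,0],[-0.003,0,0.0005]], yaw=[0,0], claw=[0,0])

```text
time: 7.03
tool_pos: [0.4452, -0.0242, 0.0627]
orientation: [-0.426, 0.432, -0.561, 0.563]
force: [-9.4, -11.2, 6.3]
width: 0.0001
```

```bash
python3 - <<'E'
from h import *; from cell import viewer
tq(); look(0,0); f=viewer.grab_frame("scene")
P=np.array([(307,103),(392,230),(594,172),(494,52)])/6+[260,150]
print("tops",toc(plane(f,P,.09)).round(1).tolist())
E
```

```text
t 7.03 tcp clamp [ -48.1 -116.7] z 62.7 Fc [ -6.1  -13.32] Fz 6.29 w 0.0001
theta~ 19.1 torque 0.687
t 7.03 tcp clamp [ -48.1 -116.7] z 62.7 Fc [ -6.1  -13.32] Fz 6.29 w 0.0001
lug [-48.2 -98.4] ang 19.0 614
tops [[-46.1, 63.7], [52.5, 60.7], [51.7, 161.2], [-47.4, 160.8]]
```

Torque stayed at 0.69–0.70 over another 3.4° (0.9 mm of jaw travel). A rigid stack couldn't move that far, so the pad is giving by about 1–1.6 mm. Now I'll take the hand out.

apply_moves(dp=[[0.004,0,0],[0.006,0,0],[0.006,-0.02,0.001],[0.006,-0.05,0.002],[0.006,-0.085,0.002],[0.006,-0.12,0.002],[0.006,-0.15,0.002],[0.006,-0.17,0.002],[0.006,-0.17,0.002],[0.006,-0.17,0.002]], yaw=[0,0,0,0,0,0,0,0,0,0], claw=[0,0,0,0,0,0,0,0,0,0])

```text
time: 7.97
tool_pos: [0.4483, -0.028, 0.2339]
orientation: [-0.43, 0.428, -0.561, 0.563]
force: [-0.4, -0.3, -1.0]
width: -0.0002
```

```bash
python3 - <<'E'
from h import *; from cell import viewer
look(0,0)
a=viewer.grab_frame("scene"); cv2.imwrite("pics/fin.png",cv2.resize(a["color"][140:270,165:385],None,fx=3.5,fy=3.5,interpolation=2)[...,::-1])
E
```

```text
t 7.97 tcp clamp [ -44.1 -119.5] z 233.9 Fc [-0.27 -0.36] Fz -1.01 w -0.0002
```

View pics/fin.png

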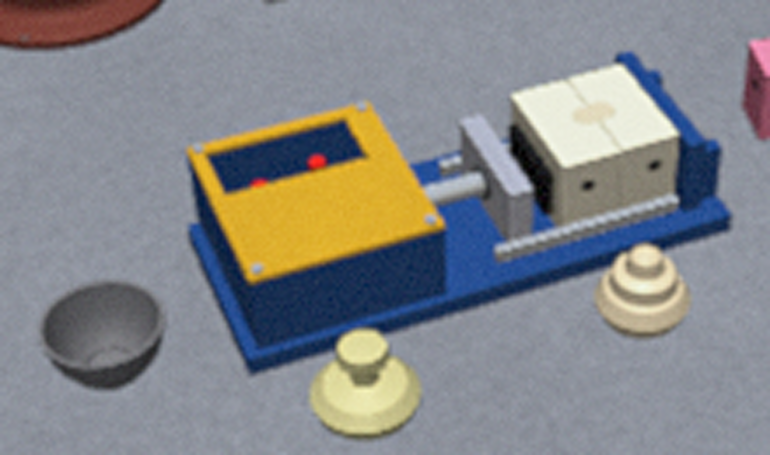

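The final view shows the halves shut at (595,110) and against the fence at (680,150), with the pad on the near half at (530,170). The hand is clear, and the tub (105,330), stamp (365,385) and shell (645,290) look undisturbed.

```bash
python3 -c "
from cell import workorder; print(workorder.job_done())"
```

```text
the job is handed in; nothing more can be done
None
```

The mould halves are shut against the fence and held snugly, and the job is handed in at about 8 s on the robot's clock. I worked only through the window, pushing the knob clockwise in three strokes with closed fingers.

- **Snugness:** knob torque was about 0.50–0.56 N m while the halves were sliding. It then jumped to about 0.69 N m and stayed there over a further 3.4° (0.9 mm of jaw travel). That matches the pad just giving, by roughly 1–1.6 mm, at about 16 N.
- **Final picture:** there is no gap at the seam or at the fence, the hand is out, and the force reading is near zero. The tub, stamp and shell look unmoved by eye; I did not measure them.
- **Disagreements:**
  - The wrist and fixed cameras differed by about 2 mm, so I averaged them.
  - The measured mould top edges read 1–2 mm short of their ideal positions, which I put down to camera calibration.
  - After withdrawing, I could not re-measure the lug angle from the wrist camera: no lug was big enough for the detection threshold from that height. That the knob stayed put rests on its stated drag and the final picture.

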